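# Seat a printed shaft, then hold its clamp cap over it

## Task

Lift the blue stub shaft over the sorting tray, lay it in the two raised V-saddles of the black bearing stand, centred between them, and let go of it. Then carry the blue clamp cap over the tray too and finish still holding it level, centred over the shaft and lined up lengthwise with it, hovering about 15 mm above the shaft's square middle without touching shaft or stand; do not let go, a colleague wants to look into the gap. Do not bump the tray, knock over the two parts standing in it, or disturb the loose gear.

Things in the scene. Friction and masses are not known exactly. Their poses are not given: they have to be found in the camera images.
- stand: black printed bearing stand fixed on the bench: base 130 x 70 x 10 mm, two uprights 12 mm thick at x = -44 and +44 mm, each ending in a 90-degree V-saddle, 34 mm wide, tips 81 mm above the bench. Origin: centre of the base's underside; x runs from saddle to saddle, z up. A seated shaft's axis is 75 mm above the origin, at y = 0. 76 mm free between the saddles. Left or right of the tray.
- shaft: blue printed stub shaft, 124 mm long, about 60 g: square middle block 44 mm long, 24 x 24 mm across, and at each end a round journal 16 mm in diameter, 40 mm long. Origin: centre of the block, on the axis; x along the shaft. Starts lying on the mat on a flat of the block, origin 15 mm above the bench. Seated with the block level, the block's top is 87 mm above the bench.
- cap: blue printed clamp cap, about 70 g: flat plate 124 x 44 x 8 mm, on it a grip rib 60 mm long (along x), 14 mm wide (along y) and 30 mm tall (38 mm overall). Origin: centre of the plate's flat underside; x along its length, z up; both ends alike. Starts flat on the mat, underside 3 mm above the bench.
- mat: black rubber mat, fixed, 320 x 170 x 3 mm, long side along its x, on the other side of the tray from the stand. Origin: centre of its underside. Shaft and cap lie on it, one nearer the robot and one farther, about 160 mm apart.
- tray: cream plastic sorting tray, fixed, 300 x 100 mm and 55 mm tall, walls and floor 4 mm, three compartments in a row along its x (the long side); between mat and stand. Origin: centre of its underside. The parts standing in it reach 99 mm above the bench.
- tube_a: blue round part standing loose in the tray's near compartment, 34 mm in diameter, 95 mm tall; origin: centre of its lower end, z up. Leave standing.
- tube_b: black round part standing loose in the tray's far compartment, 42 mm in diameter, 80 mm tall; origin: centre of its lower end, z up. Leave standing.
- gear: blue printed gear lying loose on the bench beyond the tray, about 72 mm in diameter, 20 mm tall at its hub; origin: centre of its underside. Leave alone.
Things that resemble listed ones, but are neither listed nor needed, are in the scene too. Leave any turquoise or yellow look-alike of the shaft alone.

How it is judged:
By the outcome, as a careful person would: the job done as asked, in the order asked, and still so for the second after the job is handed in, while the arm keeps its last pose, push and grip.
It also fails if it takes over 72 s, if anything falls off the work surface, if the arm or the gripper's body presses on something with over 40 N, if the wrist force passes 120 N, or if a joint passes its speed limit or range.

## Robot

A 7-joint arm with a two-finger parallel gripper is mounted at the origin on the work surface. World frame = base frame: x ahead of the robot, y to its left, z up, the work surface at z = 0. Lengths are in m, angles in rad, forces in N, time in s.
With the tool pointing down it reaches from about 0.425 to 0.875 m from the base axis. Payload 4.7 kg.
Tool frame: the origin (TCP) lies between the finger pads; the fingertips stand 11 mm ahead of it and the grasp point (between the pads) lies 8 mm behind it; z points along the fingers, y is the line along which they close (so a half turn about z gives the same grasp; the last joint's range is limited). The gripper opens to 87 mm and grips with 3 to 60 N. Pads are 19 mm wide; open, the fingers measure 117 mm over their backs; the gripper's body (75 mm by 190 mm) begins 51 mm behind the grasp point.
Start: joints at [1.354, 0.321, -0.07, 1.45, 0.023, 1.371, -0.057], TCP at [0.149, -0.633, 0.234] pointing down, gripper open.
Joint ranges: [-2.86, 2.86], [-0.3, 2.09], [-1.38, 1.24], [0.06, 2.45], [-1.56, 4.7], [0.09, 2.05], [-2.69, 2.69]. Speed limits (rad/s): [2.57, 2.57, 3.14, 3.14, 3.14, 3.14, 3.14].

## Interface

Orientations are given as a rotation vector (axis times angle).
In Python, from bench import ctrl gives the robot as it stands. The module is installed in compiled form; this text tells all that it offers.
- The arm moves only by the shell command python3 -m inch 'ROWS' [FORCE]. ROWS is JSON, a list of rows, each an object with "slide": the shift along the tool's x, y, z scaled (see below), a list of three; "angular": the turn, a rotation vector about the tool's x, y, z scaled (see below), a list of three; "claw": the opening, from -1 (shut) to 1 (fully open). In form: [{"slide": [tx, ty, tz], "angular": [rx, ry, rz], "claw": claw}, ...]. A call has 1 to 10 rows; each row is the pose to reach, as a shift and turn from the pose commanded when the call began, along the tool's axes at that moment; what a row does not reach only later rows make up. The controller multiplies each number of a shift by 0.25 m and each number of a turn by 30 degrees. A row lasts 1/10 s, in which the tool goes at most 50 mm and 8.59 degrees, less where a joint would pass 70% of its speed; a pose out of reach is approached as far as the arm can. A call with a number of a shift or a turn outside -1 to 1 is refused whole. A call with a gripper value outside its range is refused whole. The fingers move at their own pace and stop on an object; FORCE is the grip in N (left out, the last holds). Time passes only in rows, so rows that repeat a pose let the fingers close. It gives the time, the measured TCP pose, the force, the opening and the grip force at its end, in the units of the state.
- ctrl.get_state(): the state, without advancing time (a new reading comes with each control period).
- ctrl.get_image(name): name is "side" or "top" or "wrist"; returns a dict with "color" (420x560x3 uint8, red, green, blue), "depth" (420x560 float32, m along the optical axis (not along the pixel's ray), 0 where there is no reading), "camera_matrix" (3x3 intrinsics, pixels), "dist_coeffs" ([k1, k2, p1, p2, k3] as OpenCV has them; the pictures are not rectified), "extrinsics" (4x4, takes a point from camera to world coordinates); the wrist camera has in their place "tool_from_camera" (4x4, takes a point from camera to tool coordinates, whose origin is the TCP and whose axes are the flange's). Camera axes: x right, y up, looking along -z (the intrinsics and any distortion apply to the point x, -y, -z); pixel columns grow to the right and rows downward; lengths in m; the calibration is good to about 2 mm. A picture is of the moment at which its call begins: read the wrist's pose just before it.
- ctrl.close_job(): hands the job in; it is judged then, once.
Trained networks look in the newest picture that a camera, given by its name, has taken for a name from the list of things; names that differ only in an ending like _2 or _b are one class to them, and where a whole thing is asked for, a point or a joint stands for the part that bears it (a point fixed in the world has none). Each returns a list of dicts, best first, with "confidence" (0 to 1); they miss things now and then, are a little off and sometimes report something else, mostly with a low value. They report only what shows in the picture. A call takes as long as a camera call. They do not tell look-alikes from the thing itself.
- ctrl.find_in(query, camera): "bbox" ([centre column, centre row, width, height] in pixels, round what is visible of it).
- ctrl.outline_of(query, camera): "mask" (420x560 bool, what is visible of it) and "bbox" ([centre column, centre row, width, height] in pixels, round what is visible of it).
The state is a dict: "time": time; "joint_positions": joint angles; "qd": joint speeds; "joint_torque": joint torques, N m; "position": TCP position; "tool_rot": TCP orientation; "ft_force": force on the tool from outside, world axes, zero at the start; "torque": the same for the moment, N m; "grip_width": opening from 0.0 (shut) to 1.0 (fully open); "grip_force": force on a finger pad.
Only numpy, scipy, OpenCV 4.12 (cv2) and the standard library are available. Lean on these libraries where they do the work, as an engineer would, in place of code of your own. Each camera call takes 0.05 s, during which the arm holds its last target. There are 200 camera calls.

## Working session

There is one attempt and no reset: what is moved stays moved. The work goes in short steps, Python scripts to look and compute and a shell command to move; the robot and the scene stay as the last step left them, time stands still between calls to the robot, and variables do not carry over. Pictures are saved under pics/ and viewed, at most 10 in all, crops included, and the job is handed in when it is done.

```bash
mkdir -p pics; cat > h.py <<'E'
import numpy as np, cv2
from scipy.spatial.transform import Rotation as R
from bench import ctrl
def cloud(im, T):
    d=im["depth"]; K=im["camera_matrix"]; v,u=np.nonzero(d>0)
    p=cv2.undistortPoints(np.stack([u,v],1).astype(np.float64)[:,None],np.array(K),np.array(im["dist_coeffs"]))[:,0]
    z=d[v,u]; c=np.stack([p[:,0]*z,-p[:,1]*z,-z],1)
    out=np.full(d.shape+(3,),np.nan); out[v,u]=c@T[:3,:3].T+T[:3,3]; return out
def look(name):
    s=ctrl.get_state(); im=ctrl.get_image(name)
    if name=="wrist":
        W=np.eye(4); W[:3,:3]=R.from_rotvec(s["tool_rot"]).as_matrix(); W[:3,3]=s["position"]; T=W@np.array(im["tool_from_camera"])
    else: T=np.array(im["extrinsics"])
    return im,cloud(im,T),T
E
python3 - <<'E'
from h import *
s=ctrl.get_state(); print(s["time"],s["position"],s["tool_rot"],s["grip_width"])
print(R.from_rotvec(s["tool_rot"]).as_matrix().round(3))
for n in ["top","side"]:
    im,c,T=look(n); cv2.imwrite(f"pics/{n}0.png",im["color"][:,:,::-1]); print(n,T[:3,3].round(3))
    np.save(f"{n}0.npy",c)
    for q in ["stand","shaft","cap","mat","tray","tube_a","gear"]:
        for r in ctrl.outline_of(q,n)[:4]:
            m=r["mask"]; P=c[m]; P=P[~np.isnan(P[:,0])]
            if len(P)<5: continue
            print(q,round(r["confidence"],2),np.round(r["bbox"]),np.median(P,0).round(3),P.min(0).round(3),P.max(0).round(3), im["color"][m].mean(0).round())
E
```

```text
0.0 [ 0.14852337 -0.63225296  0.23246207] [-3.11881128e+00 -3.61525688e-01  4.79337062e-04] 1.002697034262425
[[ 0.973  0.229 -0.001]
 [ 0.229 -0.973  0.002]
 [-0.    -0.002 -1.   ]]
top [ 0.401 -0.091  1.138]
shaft 0.95 [339. 335.  44.  45.] [ 0.263 -0.232  0.022] [ 0.21  -0.28  -0.002] [ 0.312 -0.188  0.031] [157. 142.  48.]
shaft 0.77 [449. 196.  60.  22.] [ 0.573 -0.484  0.021] [ 0.551 -0.554 -0.001] [ 0.597 -0.428  0.03 ] [152. 134.  44.]
shaft 0.56 [320. 247.  14.  56.] [ 0.451 -0.191  0.025] [ 0.392 -0.202  0.004] [ 0.513 -0.178  0.034] [ 27.  60. 130.]
shaft 0.56 [405. 261.  42.  36.] [ 0.427 -0.379  0.022] [ 0.382 -0.431 -0.003] [ 0.473 -0.334  0.03 ] [ 42. 105.  95.]
mat 0.95 [320. 216.  76. 143.] [ 0.521 -0.204  0.004] [ 0.37  -0.286 -0.004] [ 0.697 -0.101  0.031] [19. 18. 16.]
tray 0.81 [230. 196.  56. 135.] [0.563 0.007 0.007] [ 0.414 -0.047 -0.003] [0.715 0.065 0.086] [134. 130. 107.]
tray 0.38 [321. 214.  78. 144.] [ 0.522 -0.2    0.004] [ 0.37  -0.287 -0.005] [ 0.697 -0.099  0.031] [21. 20. 18.]
tube_a 0.79 [229. 152.  24.  23.] [0.654 0.01  0.084] [ 0.639 -0.008  0.0
[... 745 characters left out ...]
127.   8.]
shaft 0.56 [251. 251.  51.  14.] [ 0.451 -0.198  0.02 ] [ 0.392 -0.207  0.001] [ 0.515 -0.146  0.03 ] [ 15.  48. 102.]
cap 0.59 [320. 242.  57.  24.] [ 0.615 -0.193  0.012] [ 0.554 -0.221  0.002] [ 0.685 -0.123  0.044] [ 14.  48. 100.]
tray 0.7 [286. 200. 112.  43.] [ 0.56  -0.041  0.03 ] [ 0.413 -0.054 -0.002] [0.753 0.174 0.081] [84. 80. 62.]
tube_a 0.76 [241. 191.  14.  23.] [ 0.452 -0.006  0.076] [ 0.436 -0.013  0.038] [0.47  0.023 0.102] [22. 40. 72.]
tube_a 0.62 [318. 185.  19.  22.] [ 0.657 -0.002  0.066] [ 0.634 -0.046  0.001] [0.697 0.201 0.087] [24. 23. 20.]
gear 0.79 [363. 205.  27.  15.] [ 0.784 -0.025  0.01 ] [ 0.754 -0.053 -0.001] [0.823 0.034 0.022] [ 25.  61. 121.]
```

```bash
python3 - <<'E'
import numpy as np,cv2
a=cv2.imread("pics/top0.png")[60:360,120:480]; b=cv2.imread("pics/side0.png")[120:380,100:420]
cv2.imwrite("pics/top1.png",cv2.resize(a,(720,600))); cv2.imwrite("pics/side1.png",cv2.resize(b,None,fx=2.25,fy=2.25))
for n in ["top","side"]:
    c=np.load(n+"0.npy"); I=cv2.imread(f"pics/{n}0.png").astype(int)
    def rect(m,l):
        P=c[m&~np.isnan(c[...,0])]
        if len(P)<8: print(n,l,len(P));return
        r=cv2.minAreaRect(P[:,:2].astype(np.float32)); print(n,l,len(P),"z",np.median(P[:,2]).round(4),"ctr",np.round(r[0],4),np.round(r[1],4),round(r[2],1))
    X,Y,Z=c[...,0],c[...,1],c[...,2]
    blue=(I[...,0]>I[...,2]+35)&(I[...,0]>I[...,1]+20)
    rect(blue&(X>.37)&(X<.54)&(Y>-.29)&(Y<-.1)&(Z>.008),"shaft")
    rect(blue&(X>.37)&(X<.54)&(Y>-.29)&(Y<-.1)&(Z>.022),"shaftblock")
    rect(blue&(X>.54)&(X<.72)&(Y>-.29)&(Y<-.1)&(Z>.005),"cap")
    rect(blue&(X>.54)&(X<.72)&(Y>-.29)&(Y<-.1)&(Z>.033),"caprib")
    rect((Y>.09)&(Y<.35)&(X>.4)&(X<.75)&(Z>.005)&(Z<.1),"stand")
    rect((Y>.09)&(Y<.35)&(X>.4)&(X<.75)&(Z>.06)&(Z<.1),"saddles")
    rect((Y>-.1)&(Y<.09)&(X>.38)&(X<.75)&(Z>.047)&(Z<.06),"tray")
E
```

```text
top shaft 450 z 0.0253 ctr [ 0.4523 -0.1907] [0.1215 0.0229] 0.5
top shaftblock 343 z 0.0265 ctr [ 0.4519 -0.1907] [0.1206 0.0229] 0.5
top cap 1005 z 0.0129 ctr [ 0.6223 -0.186 ] [0.1268 0.0465] 12.4
top caprib 178 z 0.0419 ctr [ 0.6202 -0.185 ] [0.0602 0.0146] 12.2
top stand 2386 z 0.0105 ctr [0.5754 0.2197] [0.3484 0.2601] 0.3
top saddles 172 z 0.0729 ctr [0.5455 0.2007] [0.0344 0.0995] 64.4
top tray 881 z 0.055 ctr [0.5649 0.0064] [0.1005 0.3008] 88.8
side shaft 485 z 0.0212 ctr [ 0.4537 -0.1929] [0.0278 0.1228] 88.2
side shaftblock 215 z 0.0263 ctr [ 0.4531 -0.1927] [0.1201 0.0276] 5.7
side cap 808 z 0.0123 ctr [ 0.6181 -0.1752] [0.1238 0.0726] 14.0
side caprib 151 z 0.0406 ctr [ 0.6211 -0.1864] [0.0596 0.0165] 11.8
side stand 586 z 0.0116 ctr [0.5464 0.1992] [0.0757 0.1305] 67.6
side saddles 77 z 0.0716 ctr [0.5461 0.2008] [0.0317 0.1012] 64.2
side tray 838 z 0.0522 ctr [0.5652 0.0052] [0.1068 0.3007] 88.4
```

View pics/top1.png

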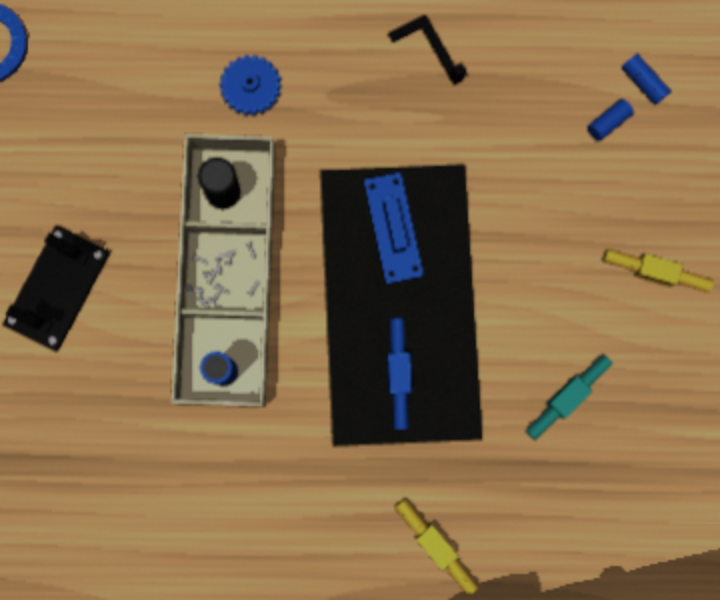

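View pics/side1.png

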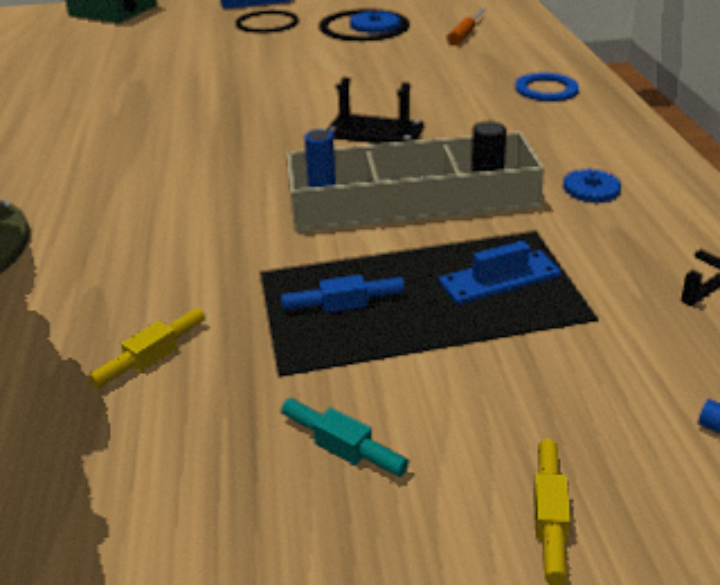

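The top crop shows the blue shaft at (400,372), the cap at (393,228), the tray between, and the stand at left (57,288). The side crop agrees. Both views put the shaft at about (0.452, -0.192) with yaw 0°, the cap at (0.620, -0.185) with yaw 12°, and the stand at (0.546, 0.200) with yaw -25.6°.

```bash
python3 -m inch '[{"slide":[0.2,-0.18,0],"angular":[0,0,0.22],"claw":1},{"slide":[0.4,-0.36,0],"angular":[0,0,0.44],"claw":1},{"slide":[0.6,-0.54,0],"angular":[0,0,0.44],"claw":1},{"slide":[0.8,-0.72,0],"angular":[0,0,0.44],"claw":1},{"slide":[0.8,-0.72,0],"angular":[0,0,0.44],"claw":1},{"slide":[0.8,-0.72,0],"angular":[0,0,0.44],"claw":1},{"slide":[0.8,-0.72,0],"angular":[0,0,0.44],"claw":1}]' 20
```

```text
time: 1.5
position: [0.3051, -0.4087, 0.2342]
tool_rot: [3.141, 0.011, 0.002]
ft_force: [0.5, -0.4, -0.3]
grip_width: 1.002
grip_force: 0.0
```

```bash
python3 -m inch '[{"slide":[0.12,-0.17,0],"angular":[0,0,0],"claw":1},{"slide":[0.24,-0.34,0],"angular":[0,0,0],"claw":1},{"slide":[0.36,-0.52,0],"angular":[0,0,0],"claw":1},{"slide":[0.48,-0.7,0],"angular":[0,0,0],"claw":1},{"slide":[0.59,-0.87,0],"angular":[0,0,0],"claw":1},{"slide":[0.59,-0.87,0],"angular":[0,0,0],"claw":1},{"slide":[0.59,-0.87,0],"angular":[0,0,0],"claw":1},{"slide":[0.59,-0.87,0],"angular":[0,0,0],"claw":1}]'
cat > m.py <<'E'
from h import *
import sys
s=ctrl.get_state(); print("tcp",np.round(s["position"],4),np.round(s["tool_rot"],4),s["time"])
im,c,T=look("wrist"); cv2.imwrite(f"pics/{sys.argv[1]}.png",im["color"][:,:,::-1]); np.save(sys.argv[1]+".npy",c)
I=im["color"].astype(int); X,Y,Z=np.moveaxis(c,2,0)
blue=(I[...,2]>I[...,0]+35)&(I[...,2]>I[...,1]+20)
def rect(m,l):
    m=m&~np.isnan(X)
    if m.sum()<30: return
    n,lab,st,_=cv2.connectedComponentsWithStats(m.astype(np.uint8))
    for k in range(1,n):
        if st[k,4]<60: continue
        P=c[lab==k]; r=cv2.minAreaRect(P[:,:2].astype(np.float32)); a=r[2]; w,h=r[1]
        if h>w: a-=90
        print(l,len(P),"z",np.median(P[:,2]).round(4),np.percentile(P[:,2],98).round(4),"ctr",np.round(r[0],4),"size",np.round(sorted(r[1]),4),"yaw",round(a,1))
if __name__=="__main__":
    mat=(X>.37)&(X<.72)&(Y>-.29)&(Y<-.1)
    rect(blue&mat&(Z>.008),"blue"); rect(blue&mat&(Z>.022),"blueTop"); rect(blue&mat&(Z>.033),"rib")
    st=(X>.46)&(X<.64)&(Y>.1)&(Y<.3)
    rect(st&(Z>.006)&(Z<.018),"base"); rect(st&(Z>.055)&(Z<.1),"saddle"); rect(st&blue&(Z>.05),"blueOnStand")
E
python3 m.py w1
```

```text
time: 2.3
position: [0.4487, -0.1966, 0.2334]
tool_rot: [3.141, -0.003, -0.001]
ft_force: [-0.4, -0.2, -0.2]
grip_width: 0.999
grip_force: 0.0
tcp [ 0.4487 -0.1966  0.2334] [ 3.1406e+00 -3.4000e-03 -1.3000e-03] 2.3
blue 3344 z 0.0112 0.0418 ctr [ 0.5993 -0.191 ] size [0.0446 0.0769] yaw 12.4
blue 1951 z 0.0234 0.0281 ctr [ 0.4547 -0.1922] size [0.0239 0.1231] yaw 2.3
blueTop 645 z 0.0408 0.0424 ctr [ 0.6092 -0.1889] size [0.0143 0.033 ] yaw 12.7
blueTop 1301 z 0.0264 0.0283 ctr [ 0.455  -0.1922] size [0.0239 0.1223] yaw 2.3
rib 605 z 0.0408 0.0425 ctr [ 0.6092 -0.1889] size [0.0143 0.0329] yaw 12.7
```

```bash
python3 -m inch '[{"slide":[0.022,-0.018,0.1],"angular":[0,0,-0.07],"claw":1},{"slide":[0.022,-0.018,0.25],"angular":[0,0,-0.07],"claw":1},{"slide":[0.022,-0.018,0.4],"angular":[0,0,-0.07],"claw":1},{"slide":[0.022,-0.018,0.54],"angular":[0,0,-0.07],"claw":1},{"slide":[0.022,-0.018,0.66],"angular":[0,0,-0.07],"claw":1},{"slide":[0.022,-0.018,0.76],"angular":[0,0,-0.07],"claw":1},{"slide":[0.022,-0.018,0.82],"angular":[0,0,-0.07],"claw":1},{"slide":[0.022,-0.018,0.84],"angular":[0,0,-0.07],"claw":1},{"slide":[0.022,-0.018,0.84],"angular":[0,0,-0.07],"claw":1},{"slide":[0.022,-0.018,0.84],"angular":[0,0,-0.07],"claw":1}]'; python3 m.py w2
```

```text
time: 3.35
position: [0.4554, -0.191, 0.0243]
tool_rot: [3.14, 0.056, 0.002]
ft_force: [0.7, -0.2, 0.3]
grip_width: 1.003
grip_force: 0.0
tcp [ 0.4554 -0.191   0.0243] [3.1401e+00 5.5600e-02 1.6000e-03] 3.35
blue 4256 z 0.0109 0.0123 ctr [ 0.5727 -0.1966] size [0.0227 0.0446] yaw -79.2
blue 5957 z 0.0234 0.028 ctr [ 0.4826 -0.1908] size [0.0241 0.0691] yaw 2.3
blue 920 z 0.0218 0.0997 ctr [ 0.4424 -0.1931] size [0.0157 0.0789] yaw 1.4
blueTop 3960 z 0.0266 0.0282 ctr [ 0.4825 -0.1908] size [0.0241 0.069 ] yaw 2.3
blueTop 391 z 0.0227 0.1001 ctr [ 0.4449 -0.1928] size [0.009  0.0741] yaw 1.9
```

View pics/w2.png

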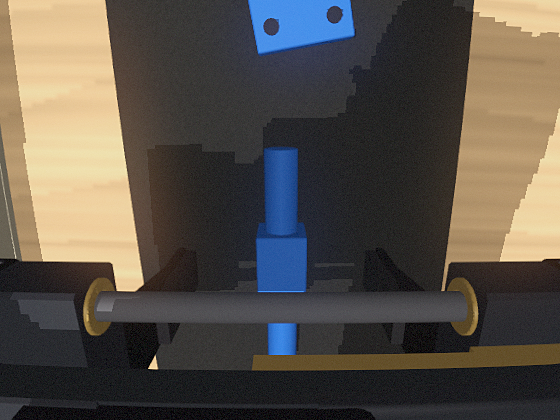

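The wrist view shows the shaft block at (281,260), midway between the finger pads (about 190 and 370). I'll go down the last 8 mm and grip.

```bash
python3 -m inch '[{"slide":[0,0,0.015],"angular":[0,0,0],"claw":1},{"slide":[0,0,0.032],"angular":[0,0,0],"claw":1},{"slide":[0,0,0.032],"angular":[0,0,0],"claw":0},{"slide":[0,0,0.032],"angular":[0,0,0],"claw":-1},{"slide":[0,0,0.032],"angular":[0,0,0],"claw":-1},{"slide":[0,0,0.032],"angular":[0,0,0],"claw":-1},{"slide":[0,0,0.032],"angular":[0,0,0],"claw":-1},{"slide":[0,0,0.032],"angular":[0,0,0],"claw":-1},{"slide":[0,0,0.032],"angular":[0,0,0],"claw":-1},{"slide":[0,0,0.032],"angular":[0,0,0],"claw":-1}]' 25
```

```text
time: 4.4
position: [0.4551, -0.1897, 0.0155]
tool_rot: [3.141, 0.058, -0.0]
ft_force: [-0.9, -0.4, 1.0]
grip_width: 0.359
grip_force: 0.0
```

```bash
python3 -m inch '[{"slide":[0,0,0],"angular":[0,0,0],"claw":-1},{"slide":[0,0,0],"angular":[0,0,0],"claw":-1},{"slide":[0,0,0],"angular":[0,0,0],"claw":-1},{"slide":[0,0,0],"angular":[0,0,0],"claw":-1},{"slide":[0,0,0],"angular":[0,0,0],"claw":-1}]'; python3 -m inch '[{"slide":[0,0,-0.03],"angular":[0,0,0],"claw":-1},{"slide":[0,0,-0.1],"angular":[0,0,0],"claw":-1},{"slide":[0,0,-0.2],"angular":[0,0,0],"claw":-1},{"slide":[0,0,-0.32],"angular":[0,0,0],"claw":-1},{"slide":[0,0,-0.44],"angular":[0,0,0],"claw":-1},{"slide":[0,0,-0.56],"angular":[0,0,0],"claw":-1},{"slide":[0,0,-0.66],"angular":[0,0,0],"claw":-1},{"slide":[0,0,-0.72],"angular":[0,0,0],"claw":-1},{"slide":[0,0,-0.72],"angular":[0,0,0],"claw":-1},{"slide":[0,0,-0.72],"angular":[0,0,0],"claw":-1}]'; python3 m.py w3
```

```text
time: 4.9
position: [0.455, -0.1898, 0.0155]
tool_rot: [3.141, 0.058, -0.0]
ft_force: [-0.8, -0.7, 0.2]
grip_width: 0.273
grip_force: 25.0
time: 5.9
position: [0.4549, -0.1896, 0.1953]
tool_rot: [3.141, 0.058, -0.0]
ft_force: [-0.2, -0.7, -0.8]
grip_width: 0.272
grip_force: 25.0
tcp [ 0.4549 -0.1896  0.1953] [ 3.1409e+00  5.8500e-02 -3.0000e-04] 5.9
blue 3802 z 0.0112 0.0418 ctr [ 0.5966 -0.1915] size [0.0438 0.0714] yaw 12.6
blue 6147 z 0.2027 0.2076 ctr [ 0.4848 -0.1882] size [0.0259 0.0642] yaw 1.3
blue 1049 z 0.2022 0.2708 ctr [ 0.4462 -0.1888] size [0.0233 0.0706] yaw 9.4
blueTop 689 z 0.0407 0.0425 ctr [ 0.6071 -0.1891] size [0.0135 0.029 ] yaw 12.4
blueTop 6147 z 0.2027 0.2076 ctr [ 0.4848 -0.1882] size [0.0259 0.0642] yaw 1.3
blueTop 1049 z 0.2022 0.2708 ctr [ 0.4462 -0.1888] size [0.0233 0.0706] yaw 9.4
rib 628 z 0.0408 0.0425 ctr [ 0.6068 -0.1891] size [0.0135 0.0279] yaw 12.4
rib 6147 z 0.2027 0.2076 ctr [ 0.4848 -0.1882] size [0.0259 0.0642] yaw 1.3
rib 1049 z 0.2022 0.2708 ctr [ 0.4462 -0.1888] size [0.0233 0.0706] yaw 9.4
```

```bash
python3 -m inch '[{"slide":[0.02,-0.08,0],"angular":[0,0,0.05],"claw":-1},{"slide":[0.05,-0.2,0],"angular":[0,0,0.12],"claw":-1},{"slide":[0.09,-0.33,0],"angular":[0,0,0.2],"claw":-1},{"slide":[0.12,-0.46,0],"angular":[0,0,0.28],"claw":-1},{"slide":[0.16,-0.59,0],"angular":[0,0,0.36],"claw":-1},{"slide":[0.19,-0.7,0],"angular":[0,0,0.43],"claw":-1},{"slide":[0.21,-0.77,0],"angular":[0,0,0.467],"claw":-1},{"slide":[0.21,-0.77,0],"angular":[0,0,0.467],"claw":-1}]'
```

```text
time: 6.75
position: [0.4999, 0.008, 0.1943]
tool_rot: [-3.124, 0.316, 0.003]
ft_force: [-0.1, 0.3, -0.4]
grip_width: 0.275
grip_force: 25.0
```

```bash
python3 -m inch '[{"slide":[0.002,-0.08,0],"angular":[0,0,0.05],"claw":-1},{"slide":[0.006,-0.2,0],"angular":[0,0,0.12],"claw":-1},{"slide":[0.01,-0.33,0],"angular":[0,0,0.2],"claw":-1},{"slide":[0.014,-0.46,0],"angular":[0,0,0.28],"claw":-1},{"slide":[0.018,-0.59,0],"angular":[0,0,0.36],"claw":-1},{"slide":[0.022,-0.7,0],"angular":[0,0,0.43],"claw":-1},{"slide":[0.025,-0.79,0],"angular":[0,0,0.467],"claw":-1},{"slide":[0.025,-0.79,0],"angular":[0,0,0.467],"claw":-1},{"slide":[0.025,-0.79,0],"angular":[0,0,0.467],"claw":-1}]'; python3 m.py w4
python3 - <<'E'
from h import *
im,c,T=look("side"); cv2.imwrite("pics/side2.png",cv2.resize(im["color"][80:260,140:380,::-1],None,fx=3,fy=3)); np.save("side2.npy",c)
E
```

```text
time: 7.65
position: [0.5469, 0.1952, 0.1943]
tool_rot: [3.06, -0.703, -0.003]
ft_force: [-0.5, 0.0, -1.0]
grip_width: 0.275
grip_force: 25.0
tcp [0.5469 0.1952 0.1943] [ 3.0601e+00 -7.0300e-01 -2.8000e-03] 7.65
base 4276 z 0.0099 0.0143 ctr [0.5492 0.1997] size [0.0702 0.1257] yaw -25.6
saddle 203 z 0.0736 0.0771 ctr [0.5905 0.1866] size [0.0121 0.0223] yaw 64.7
blueOnStand 5639 z 0.2018 0.2065 ctr [0.5739 0.1816] size [0.0237 0.064 ] yaw -25.9
blueOnStand 1046 z 0.2011 0.2702 ctr [0.5395 0.1999] size [0.0229 0.0711] yaw -19.1
```

View pics/w4.png

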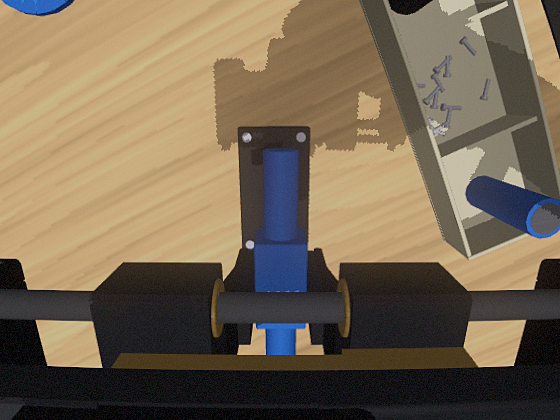

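View pics/side2.png

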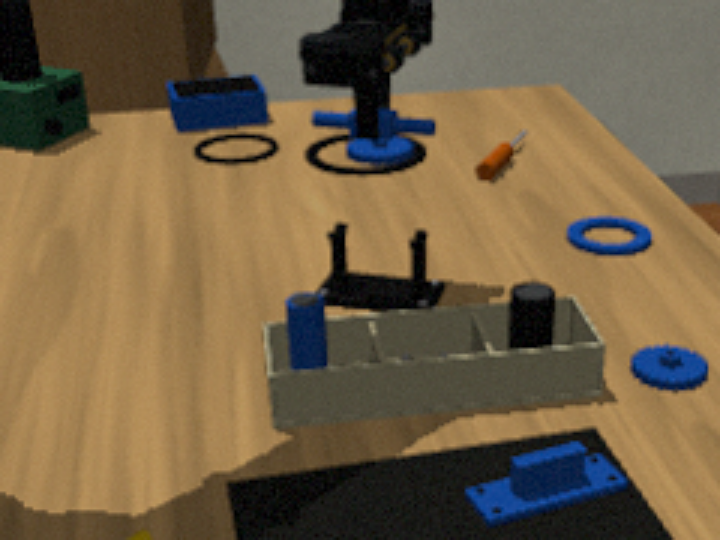

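The wrist view shows the held shaft over the stand's base (far end at about (275,130)), about 5 mm to one side. The side view shows it level above the stand. I'll shift it 5 mm and lower it to just above the saddles.

```bash
python3 -m inch '[{"slide":[-0.01,-0.02,0.03],"angular":[0,0,-0.01],"claw":-1},{"slide":[-0.01,-0.02,0.09],"angular":[0,0,-0.01],"claw":-1},{"slide":[-0.01,-0.02,0.17],"angular":[0,0,-0.01],"claw":-1},{"slide":[-0.01,-0.02,0.25],"angular":[0,0,-0.01],"claw":-1},{"slide":[-0.01,-0.02,0.31],"angular":[0,0,-0.01],"claw":-1},{"slide":[-0.01,-0.02,0.35],"angular":[0,0,-0.01],"claw":-1},{"slide":[-0.01,-0.02,0.377],"angular":[0,0,-0.01],"claw":-1},{"slide":[-0.01,-0.02,0.377],"angular":[0,0,-0.01],"claw":-1},{"slide":[-0.01,-0.02,0.377],"angular":[0,0,-0.01],"claw":-1}]'; python3 m.py w5
python3 - <<'E'
from h import *
c=np.load("w5.npy"); X,Y,Z=np.moveaxis(c,2,0)
t=np.deg2rad(-25.6); u=np.array([np.cos(t),np.sin(t)]); v=np.array([-u[1],u[0]])
d=c[...,:2]-np.array([.5467,.2005]); A=d@u; B=d@v
for lo,hi in [(.02,.035),(.036,.051),(.051,.063)]:
  m=(A>lo)&(A<hi)&(abs(B)<.03)&(Z>.055)&(Z<.13)
  print(lo, m.sum(), np.percentile(B[m],[1,50,99]).round(4),np.percentile(Z[m],[5,50,95]).round(4))
  bl=m&(Z>.085); print("  above .085",bl.sum(),np.percentile(B[bl],[1,50,99]).round(4)if bl.sum() else"", "below",np.percentile(B[m&(Z<.085)],[1,99]).round(4) if (m&(Z<.085)).sum() else "")
m=(Z>.003)&(Z<.018)&(abs(A)<.08)&(abs(B)<.05);print("base A",np.percentile(A[m],[1,99.5]),"B",np.percentile(B[m],[.5,99.5]))
E
```

```text
time: 8.65
position: [0.5475, 0.2024, 0.1018]
tool_rot: [-3.063, 0.696, -0.001]
ft_force: [1.0, 0.0, -0.3]
grip_width: 0.272
grip_force: 25.0
tcp [0.5475 0.2024 0.1018] [-3.0631e+00  6.9570e-01 -1.3000e-03] 8.65
base 6914 z 0.0099 0.0148 ctr [0.5606 0.1946] size [0.0707 0.1018] yaw -25.9
saddle 288 z 0.0746 0.0768 ctr [0.5938 0.1938] size [0.0061 0.0122] yaw -26.8
saddle 374 z 0.0741 0.0767 ctr [0.5822 0.1698] size [0.0082 0.0123] yaw -25.2
saddle 118 z 0.0956 0.0996 ctr [0.5641 0.2128] size [0.002  0.0076] yaw 50.1
saddle 112 z 0.0952 0.0996 ctr [0.5492 0.182 ] size [0.0018 0.0073] yaw 84.1
blueOnStand 6061 z 0.1092 0.114 ctr [0.5744 0.1887] size [0.024  0.0641] yaw -26.2
blueOnStand 1050 z 0.1085 0.1772 ctr [0.5397 0.2071] size [0.0234 0.0711] yaw -18.7
0.02 1582 [-0.0099  0.0013  0.0129] [0.0983 0.1082 0.1133]
  above .085 1582 [-0.0099  0.0013  0.0129] below 
0.036 1776 [-0.0159  0.0009  0.0172] [0.0727 0.1062 0.1093]
  above .085 1176 [-0.0064  0.0014  0.0094] below [-0.0163  0.0173]
0.051 1072 [-0.0125  0.0014  0.0139] [0.0749 0.1075 0.1094]
  above .085 1010 [-0.0062  0.0014  0.0093] below [-0.0153  0.0166]
base A [-0.02332879  0.06580455] B [-0.03420453  0.03527537]
```

View pics/w5.png

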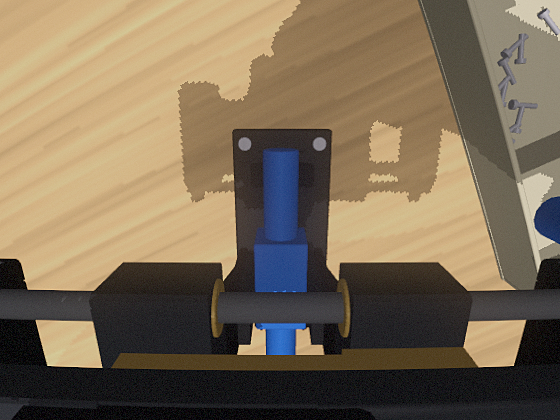

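The wrist view shows the shaft journal at (281,195), central over the saddle, with both saddle tips visible either side. The remaining offset is about 1 mm, so I'll lower it.

```bash
python3 -m inch '[{"slide":[0.004,0.004,0.02],"angular":[0,0,0],"claw":-1},{"slide":[0.004,0.004,0.045],"angular":[0,0,0],"claw":-1},{"slide":[0.004,0.004,0.07],"angular":[0,0,0],"claw":-1},{"slide":[0.004,0.004,0.085],"angular":[0,0,0],"claw":-1},{"slide":[0.004,0.004,0.095],"angular":[0,0,0],"claw":-1},{"slide":[0.004,0.004,0.1],"angular":[0,0,0],"claw":-1},{"slide":[0.004,0.004,0.102],"angular":[0,0,0],"claw":-1},{"slide":[0.004,0.004,0.102],"angular":[0,0,0],"claw":-1}]'; python3 m.py w6
```

```text
time: 9.5
position: [0.5477, 0.201, 0.0759]
tool_rot: [-3.063, 0.696, -0.0]
ft_force: [0.0, -0.0, 0.1]
grip_width: 0.271
grip_force: 25.0
tcp [0.5477 0.201  0.0759] [-3.0634e+00  6.9560e-01 -3.0000e-04] 9.5
base 7680 z 0.0099 0.0158 ctr [0.564  0.1929] size [0.0703 0.0942] yaw -25.6
saddle 8662 z 0.0828 0.0971 ctr [0.5747 0.1879] size [0.0464 0.0643] yaw -25.1
saddle 1743 z 0.0802 0.0878 ctr [0.5175 0.2156] size [0.0308 0.0332] yaw 64.7
blueOnStand 6092 z 0.0832 0.0882 ctr [0.5747 0.1878] size [0.0241 0.0643] yaw -25.1
blueOnStand 1082 z 0.0826 0.1514 ctr [0.5394 0.2052] size [0.0234 0.0717] yaw -22.1
```

```bash
python3 -m inch '[{"slide":[0,0,0.002],"angular":[0,0,0],"claw":-1},{"slide":[0,0,0.003],"angular":[0,0,0],"claw":-1},{"slide":[0,0,0.003],"angular":[0,0,0],"claw":-1}]'
```

```text
time: 9.85
position: [0.548, 0.2012, 0.0755]
tool_rot: [-3.063, 0.696, -0.001]
ft_force: [-0.9, 0.5, 2.8]
grip_width: 0.274
grip_force: 25.0
```

Contact at 2.8 N, so the shaft is seated. I'll release it.

```bash
python3 -m inch '[{"slide":[0,0,0],"angular":[0,0,0],"claw":-0.4},{"slide":[0,0,0],"angular":[0,0,0],"claw":-0.3},{"slide":[0,0,0],"angular":[0,0,0],"claw":-0.1},{"slide":[0,0,0],"angular":[0,0,0],"claw":0.2},{"slide":[0,0,0],"angular":[0,0,0],"claw":0.2},{"slide":[0,0,0],"angular":[0,0,0],"claw":0.2},{"slide":[0,0,0],"angular":[0,0,0],"claw":0.2}]'; python3 -m inch '[{"slide":[0,0,-0.02],"angular":[0,0,0],"claw":0.2},{"slide":[0,0,-0.06],"angular":[0,0,0],"claw":0.2},{"slide":[0,0,-0.14],"angular":[0,0,0],"claw":0.2},{"slide":[0,0,-0.24],"angular":[0,0,0],"claw":0.2},{"slide":[0,0,-0.36],"angular":[0,0,0],"claw":0.2},{"slide":[0,0,-0.48],"angular":[0,0,0],"claw":0.2},{"slide":[0,0,-0.56],"angular":[0,0,0],"claw":0.2},{"slide":[0,0,-0.6],"angular":[0,0,0],"claw":0.2},{"slide":[0,0,-0.6],"angular":[0,0,0],"claw":0.2}]'; python3 m.py w7
```

```text
time: 10.55
position: [0.5476, 0.2007, 0.075]
tool_rot: [3.063, -0.696, -0.0]
ft_force: [0.3, 0.3, -0.6]
grip_width: 0.59
grip_force: 0.0
time: 11.45
position: [0.5484, 0.2013, 0.2269]
tool_rot: [-3.062, 0.696, -0.005]
ft_force: [0.0, 0.3, -0.4]
grip_width: 0.6
grip_force: 0.0
tcp [0.5484 0.2013 0.2269] [-3.0624  0.6956 -0.0047] 11.45
base 4516 z 0.0099 0.0155 ctr [0.5481 0.2002] size [0.0702 0.1281] yaw -25.6
saddle 3383 z 0.0824 0.088 ctr [0.5475 0.2004] size [0.0338 0.1233] yaw -25.3
blueOnStand 2686 z 0.0835 0.0881 ctr [0.5475 0.2006] size [0.0234 0.1232] yaw -25.8
```

```bash
python3 -m inch '[{"slide":[0.06,0.09,0],"angular":[0,0,-0.1],"claw":0.4},{"slide":[0.16,0.22,0],"angular":[0,0,-0.22],"claw":0.4},{"slide":[0.27,0.37,0],"angular":[0,0,-0.36],"claw":0.4},{"slide":[0.37,0.51,0],"angular":[0,0,-0.5],"claw":0.4},{"slide":[0.465,0.636,0],"angular":[0,0,-0.633],"claw":0.4},{"slide":[0.465,0.636,0],"angular":[0,0,-0.633],"claw":0.4},{"slide":[0.465,0.636,0],"angular":[0,0,-0.633],"claw":0.4}]'
```

```text
time: 12.2
position: [0.583, 0.0058, 0.2232]
tool_rot: [-3.135, 0.186, 0.005]
ft_force: [-0.4, 0.9, 0.1]
grip_width: 0.697
grip_force: 0.0
```

```bash
python3 -m inch '[{"slide":[0.03,0.1,0],"angular":[0,0,-0.1],"claw":0.4},{"slide":[0.08,0.25,0],"angular":[0,0,-0.22],"claw":0.4},{"slide":[0.13,0.41,0],"angular":[0,0,-0.36],"claw":0.4},{"slide":[0.18,0.57,0],"angular":[0,0,-0.5],"claw":0.4},{"slide":[0.22,0.69,0],"angular":[0,0,-0.6],"claw":0.4},{"slide":[0.24,0.745,0],"angular":[0,0,-0.64],"claw":0.4},{"slide":[0.24,0.745,0],"angular":[0,0,-0.64],"claw":0.4},{"slide":[0.24,0.745,0],"angular":[0,0,-0.64],"claw":0.4}]'; python3 m.py w8
```

```text
time: 13.0
position: [0.6219, -0.182, 0.2244]
tool_rot: [-3.12, -0.347, 0.001]
ft_force: [-0.2, 0.4, 0.0]
grip_width: 0.698
grip_force: 0.0
tcp [ 0.6219 -0.182   0.2244] [-3.1201e+00 -3.4740e-01  1.3000e-03] 13.0
blue 4363 z 0.0111 0.0417 ctr [ 0.623 -0.186] size [0.0439 0.1224] yaw 12.5
blueTop 833 z 0.0408 0.0423 ctr [ 0.6238 -0.1859] size [0.0134 0.0592] yaw 12.7
rib 817 z 0.0408 0.0423 ctr [ 0.6238 -0.1859] size [0.0134 0.0591] yaw 12.8
```

```bash
python3 -m inch '[{"slide":[0.002,0.017,0.1],"angular":[0,0,0],"claw":0.3},{"slide":[0.002,0.017,0.25],"angular":[0,0,0],"claw":0.2},{"slide":[0.002,0.017,0.4],"angular":[0,0,0],"claw":0.1},{"slide":[0.002,0.017,0.54],"angular":[0,0,0],"claw":0},{"slide":[0.002,0.017,0.66],"angular":[0,0,0],"claw":0},{"slide":[0.002,0.017,0.74],"angular":[0,0,0],"claw":0},{"slide":[0.002,0.017,0.78],"angular":[0,0,0],"claw":0},{"slide":[0.002,0.017,0.79],"angular":[0,0,0],"claw":0},{"slide":[0.002,0.017,0.79],"angular":[0,0,0],"claw":0},{"slide":[0.002,0.017,0.79],"angular":[0,0,0],"claw":0}]'; python3 m.py w9
```

```text
time: 14.05
position: [0.6245, -0.1885, 0.0292]
tool_rot: [3.122, 0.345, 0.004]
ft_force: [-0.2, -0.5, 0.4]
grip_width: 0.501
grip_force: 0.0
tcp [ 0.6245 -0.1885  0.0292] [3.1215 0.3451 0.0036] 14.05
blue 11742 z 0.0112 0.0416 ctr [ 0.6446 -0.181 ] size [0.0443 0.0803] yaw 12.5
blue 2213 z 0.0113 0.1047 ctr [ 0.6064 -0.1897] size [0.0441 0.0886] yaw 11.6
blueTop 2357 z 0.0408 0.0421 ctr [ 0.6373 -0.1826] size [0.014  0.0318] yaw 12.3
blueTop 679 z 0.0411 0.1054 ctr [ 0.6216 -0.1872] size [0.0192 0.0577] yaw 11.6
rib 2153 z 0.0409 0.0422 ctr [ 0.6373 -0.1826] size [0.014  0.0318] yaw 12.3
rib 679 z 0.0411 0.1054 ctr [ 0.6216 -0.1872] size [0.0192 0.0577] yaw 11.6
```

View pics/w9.png

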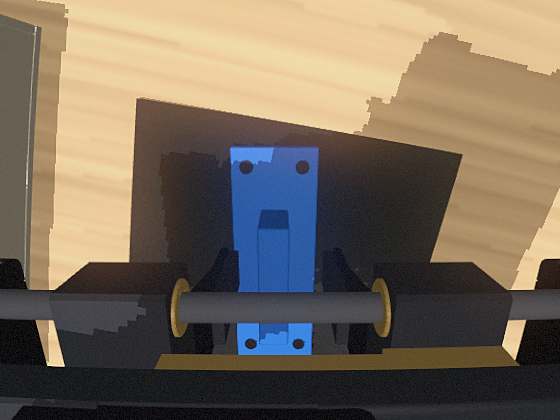

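The wrist view shows the rib at (274,280), between the pads at 235 and 325 and about 3 mm off their midline. I'll correct that, lower and grip.

```bash
python3 -m inch '[{"slide":[-0.002,-0.012,0.008],"angular":[0,0,0],"claw":0},{"slide":[-0.002,-0.012,0.015],"angular":[0,0,0],"claw":0},{"slide":[-0.002,-0.012,0.015],"angular":[0,0,0],"claw":-0.4},{"slide":[-0.002,-0.012,0.015],"angular":[0,0,0],"claw":-1},{"slide":[-0.002,-0.012,0.015],"angular":[0,0,0],"claw":-1},{"slide":[-0.002,-0.012,0.015],"angular":[0,0,0],"claw":-1},{"slide":[-0.002,-0.012,0.015],"angular":[0,0,0],"claw":-1},{"slide":[-0.002,-0.012,0.015],"angular":[0,0,0],"claw":-1},{"slide":[-0.002,-0.012,0.015],"angular":[0,0,0],"claw":-1},{"slide":[-0.002,-0.012,0.015],"angular":[0,0,0],"claw":-1}]' 30; python3 -m inch '[{"slide":[0,0,0],"angular":[0,0,0],"claw":-1},{"slide":[0,0,0],"angular":[0,0,0],"claw":-1},{"slide":[0,0,0],"angular":[0,0,0],"claw":-1},{"slide":[0,0,0],"angular":[0,0,0],"claw":-1}]'
```

```text
time: 15.1
position: [0.6222, -0.186, 0.0238]
tool_rot: [3.123, 0.345, 0.0]
ft_force: [-0.4, 1.0, 0.3]
grip_width: 0.158
grip_force: 30.0
time: 15.5
position: [0.6222, -0.186, 0.0238]
tool_rot: [3.123, 0.345, 0.0]
ft_force: [0.7, -0.8, -0.3]
grip_width: 0.159
grip_force: 30.0
```

```bash
python3 -m inch '[{"slide":[0,0,-0.03],"angular":[0,0,0],"claw":-1},{"slide":[0,0,-0.1],"angular":[0,0,0],"claw":-1},{"slide":[0,0,-0.2],"angular":[0,0,0],"claw":-1},{"slide":[0,0,-0.32],"angular":[0,0,0],"claw":-1},{"slide":[0,0,-0.44],"angular":[0,0,0],"claw":-1},{"slide":[0,0,-0.56],"angular":[0,0,0],"claw":-1},{"slide":[0,0,-0.67],"angular":[0,0,0],"claw":-1},{"slide":[0,0,-0.74],"angular":[0,0,0],"claw":-1},{"slide":[0,0,-0.74],"angular":[0,0,0],"claw":-1},{"slide":[0,0,-0.74],"angular":[0,0,0],"claw":-1}]'; python3 m.py w10
```

```text
time: 16.5
position: [0.6222, -0.1858, 0.2094]
tool_rot: [3.122, 0.345, 0.001]
ft_force: [-0.8, -0.3, -1.0]
grip_width: 0.159
grip_force: 30.0
tcp [ 0.6222 -0.1858  0.2094] [3.1219e+00 3.4480e-01 1.1000e-03] 16.5
blue 10810 z 0.1968 0.2273 ctr [ 0.6508 -0.1797] size [0.0442 0.0678] yaw 12.6
blue 1225 z 0.2262 0.2844 ctr [ 0.6069 -0.1894] size [0.0349 0.084 ] yaw 12.5
blueTop 10810 z 0.1968 0.2273 ctr [ 0.6508 -0.1797] size [0.0442 0.0678] yaw 12.6
blueTop 1225 z 0.2262 0.2844 ctr [ 0.6069 -0.1894] size [0.0349 0.084 ] yaw 12.5
rib 10810 z 0.1968 0.2273 ctr [ 0.6508 -0.1797] size [0.0442 0.0678] yaw 12.6
rib 1225 z 0.2262 0.2844 ctr [ 0.6069 -0.1894] size [0.0349 0.084 ] yaw 12.5
```

```bash
python3 -m inch '[{"slide":[0.002,-0.08,0],"angular":[0,0,0.06],"claw":-1},{"slide":[0.006,-0.2,0],"angular":[0,0,0.16],"claw":-1},{"slide":[0.01,-0.33,0],"angular":[0,0,0.27],"claw":-1},{"slide":[0.014,-0.46,0],"angular":[0,0,0.38],"claw":-1},{"slide":[0.018,-0.59,0],"angular":[0,0,0.49],"claw":-1},{"slide":[0.022,-0.7,0],"angular":[0,0,0.58],"claw":-1},{"slide":[0.022,-0.787,0],"angular":[0,0,0.637],"claw":-1},{"slide":[0.022,-0.787,0],"angular":[0,0,0.637],"claw":-1}]'
```

```text
time: 17.35
position: [0.583, 0.0119, 0.2077]
tool_rot: [-3.135, 0.168, 0.004]
ft_force: [1.0, -0.2, -1.0]
grip_width: 0.158
grip_force: 30.0
```

```bash
python3 -m inch '[{"slide":[-0.025,-0.08,0],"angular":[0,0,0.06],"claw":-1},{"slide":[-0.06,-0.2,0],"angular":[0,0,0.16],"claw":-1},{"slide":[-0.1,-0.33,0],"angular":[0,0,0.27],"claw":-1},{"slide":[-0.14,-0.46,0],"angular":[0,0,0.38],"claw":-1},{"slide":[-0.18,-0.59,0],"angular":[0,0,0.5],"claw":-1},{"slide":[-0.21,-0.69,0],"angular":[0,0,0.6],"claw":-1},{"slide":[-0.222,-0.735,0],"angular":[0,0,0.65],"claw":-1},{"slide":[-0.222,-0.735,0],"angular":[0,0,0.65],"claw":-1},{"slide":[-0.222,-0.735,0],"angular":[0,0,0.65],"claw":-1}]'; python3 m.py w11
```

```text
time: 18.25
position: [0.5507, 0.1944, 0.2078]
tool_rot: [3.059, -0.707, -0.001]
ft_force: [0.6, -0.4, -1.1]
grip_width: 0.157
grip_force: 30.0
tcp [0.5507 0.1944 0.2078] [ 3.0593e+00 -7.0720e-01 -1.5000e-03] 18.25
base 824 z 0.01 0.0132 ctr [0.6005 0.1755] size [0.0129 0.0696] yaw 63.7
saddle 90 z 0.0804 0.0836 ctr [0.602  0.1747] size [0.0029 0.0156] yaw 64.6
blueOnStand 10626 z 0.1952 0.2257 ctr [0.5767 0.1812] size [0.0436 0.0682] yaw -26.2
blueOnStand 1228 z 0.2246 0.2828 ctr [0.5372 0.2015] size [0.0345 0.0837] yaw -25.0
```

```bash
python3 -m inch '[{"slide":[-0.01,-0.01,0.02],"angular":[0,0,-0.013],"claw":-1},{"slide":[-0.027,-0.018,0.07],"angular":[0,0,-0.013],"claw":-1},{"slide":[-0.027,-0.018,0.13],"angular":[0,0,-0.013],"claw":-1},{"slide":[-0.027,-0.018,0.19],"angular":[0,0,-0.013],"claw":-1},{"slide":[-0.027,-0.018,0.24],"angular":[0,0,-0.013],"claw":-1},{"slide":[-0.027,-0.018,0.27],"angular":[0,0,-0.013],"claw":-1},{"slide":[-0.027,-0.018,0.27],"angular":[0,0,-0.013],"claw":-1},{"slide":[-0.027,-0.018,0.27],"angular":[0,0,-0.013],"claw":-1}]'; python3 m.py w12
```

```text
time: 19.1
position: [0.5465, 0.2033, 0.1414]
tool_rot: [-3.063, 0.696, -0.0]
ft_force: [-0.2, -0.2, 0.1]
grip_width: 0.154
grip_force: 30.0
tcp [0.5465 0.2033 0.1414] [-3.0632e+00  6.9650e-01 -2.0000e-04] 19.1
base 1375 z 0.0101 0.0133 ctr [0.5996 0.1758] size [0.0144 0.0703] yaw 64.4
saddle 224 z 0.081 0.0836 ctr [0.6011 0.175 ] size [0.0052 0.0159] yaw 61.6
blueOnStand 10796 z 0.1287 0.1592 ctr [0.5731 0.1901] size [0.0435 0.0685] yaw -25.7
blueOnStand 1227 z 0.1581 0.2162 ctr [0.5328 0.2097] size [0.0347 0.0839] yaw -25.4
```

```bash
python3 -m inch '[{"slide":[0,0.006,0.015],"angular":[0,0,0],"claw":-1},{"slide":[0,0.006,0.035],"angular":[0,0,0],"claw":-1},{"slide":[0,0.006,0.055],"angular":[0,0,0],"claw":-1},{"slide":[0,0.006,0.068],"angular":[0,0,0],"claw":-1},{"slide":[0,0.006,0.075],"angular":[0,0,0],"claw":-1},{"slide":[0,0.006,0.075],"angular":[0,0,0],"claw":-1},{"slide":[0,0.006,0.075],"angular":[0,0,0],"claw":-1}]'; python3 m.py w13
python3 - <<'E'
from h import *
im,c,T=look("side"); cv2.imwrite("pics/side3.png",cv2.resize(im["color"][110:240,180:360,::-1],None,fx=4,fy=4,interpolation=cv2.INTER_CUBIC))
im,c2,T=look("top"); 
for c in (c,c2):
    P=c[(c[...,0]>.44)&(c[...,0]<.66)&(c[...,1]>.1)&(c[...,1]<.3)&(c[...,2]>.103)&(c[...,2]<.117)]
    r=cv2.minAreaRect(P[:,:2].astype(np.float32)); print(len(P),np.median(P[:,2]),r)
    if len(P)>20: print(np.linalg.lstsq(np.c_[P[:,:2]-P[:,:2].mean(0),np.ones(len(P))],P[:,2],rcond=None)[0])
E
```

```text
time: 19.85
position: [0.5457, 0.2019, 0.1226]
tool_rot: [-3.063, 0.697, -0.0]
ft_force: [0.6, 0.7, -0.8]
grip_width: 0.16
grip_force: 30.0
tcp [0.5457 0.2019 0.1226] [-3.0633e+00  6.9660e-01 -1.0000e-04] 19.85
base 1440 z 0.01 0.0133 ctr [0.6003 0.1754] size [0.0135 0.0703] yaw 65.1
saddle 185 z 0.0807 0.0836 ctr [0.6021 0.1749] size [0.0032 0.0155] yaw 65.3
blueOnStand 10775 z 0.1099 0.1404 ctr [0.572  0.1888] size [0.0436 0.0694] yaw -25.6
blueOnStand 1222 z 0.1393 0.1977 ctr [0.5312 0.2071] size [0.0346 0.0836] yaw -27.5
261 0.11020277542304474 ((0.5431888103485107, 0.19863517582416534), (0.045563459396362305, 0.12556099891662598), 66.68424987792969)
[0.03290405 0.07815885 0.10970613]
411 0.11089118534547437 ((0.5439258813858032, 0.2004578709602356), (0.0446174219250679, 0.1225491389632225), 64.29134368896484)
[0.00917823 0.01209655 0.11089555]
```

View pics/side3.png

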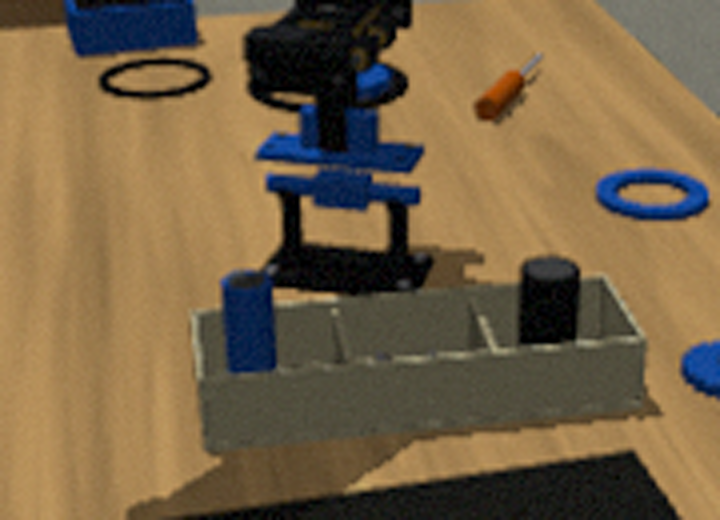

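View pics/w13.png

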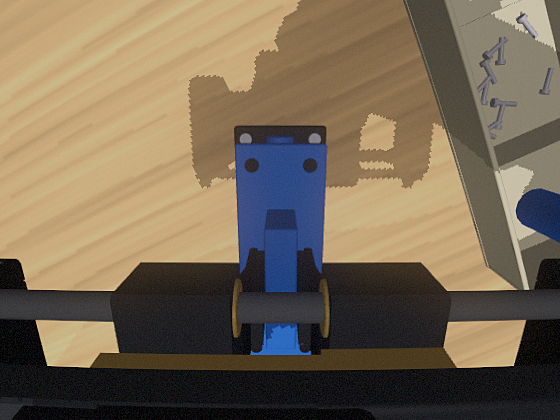

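The side view shows the cap level, with a clear gap over the seated shaft, and both tubes still standing. The wrist view shows the plate (230–325 columns) lined up over the shaft. The top camera suggests about 1 mm short along x, so I'll nudge it, check it holds still, and hand in.

```bash
python3 -m inch '[{"slide":[0.003,0,0],"angular":[0,0,0],"claw":-1},{"slide":[0.003,0,0],"angular":[0,0,0],"claw":-1},{"slide":[0.003,0,0],"angular":[0,0,0],"claw":-1},{"slide":[0.003,0,0],"angular":[0,0,0],"claw":-1},{"slide":[0.003,0,0],"angular":[0,0,0],"claw":-1}]'; python3 m.py w14 | grep -E "tcp|blueOn|saddle" && python3 -c "
from bench import ctrl
print(ctrl.close_job())"
```

```text
time: 20.5
position: [0.5463, 0.2015, 0.1225]
tool_rot: [3.063, -0.697, -0.0]
ft_force: [0.2, -0.1, -0.8]
grip_width: 0.158
grip_force: 30.0
tcp [0.5463 0.2015 0.1225] [ 3.0633 -0.6966 -0.    ] 20.5
saddle 148 z 0.0806 0.0835 ctr [0.6024 0.1746] size [0.0023 0.0154] yaw 64.8
blueOnStand 10745 z 0.1099 0.1403 ctr [0.5727 0.1884] size [0.0439 0.0679] yaw -26.0
blueOnStand 1220 z 0.1393 0.1976 ctr [0.5327 0.2079] size [0.0346 0.0833] yaw -25.3
the job is handed in; nothing more can be done
None
```

The job is handed in at 20.5 s: the blue shaft lies released in both saddles, centred to about 1 mm by the cameras, and the cap is still gripped, level and lined up, about 15 mm above the shaft's middle; both tubes were still standing in the last side view, and no move came near the tray or the gear.

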